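Seat the bao cup and hold the turntable brake

ROBOT

A 7-joint arm with a two-finger parallel gripper is mounted at the origin on the work surface. World frame = base frame: x ahead of the robot, y to its left, z up, the work surface at z = 0. Lengths are in m, angles in degrees, forces in N, time in s.
With the tool pointing down it reaches from about 0.425 to 0.875 m from the base axis. Payload 4.7 kg.
Tool frame: the origin (TCP) lies on the centre line of the jaws, within the pads' length; the fingertips stand 19 mm ahead of it and the grasp point (between the pads) is the TCP; z points along the fingers, y is the line along which they close (so a half turn about z gives the same grasp; the last joint's range is limited). The gripper opens to 87 mm and grips with 3 to 60 N. Pads are 19 mm wide; open, the fingers measure 117 mm over their backs; the gripper's body (75 mm by 190 mm) begins 51 mm behind the grasp point.
Start: joints at [71.052, 18.392, -4.016, 83.108, 1.295, 78.541, -3.26], TCP at [0.22, -0.612, 0.242] pointing down, gripper open.
Joint ranges: [-163.93, 163.93], [-17.29, 119.83], [-79.2, 71.16], [3.27, 140.29], [-89.18, 269.18], [5.43, 117.66], [-154.24, 154.24]. Speed limits (degrees/s): [147.25, 147.25, 180, 180, 180, 180, 180].

INTERFACE

Orientations are given as [roll, pitch, yaw] about the fixed x, y, z axes, in that order (R = Rz(yaw) Ry(pitch) Rx(roll)).
In Python, from cell import env, imaging gives the robot as it stands.
- The arm moves only by the shell command python3 -m crank 'ROWS' [OPENING] [FORCE]. ROWS is JSON, a list of rows, each an object of numbers: "x", "y", "z": the shift along the tool's x, y, z in m; "turn": the turn about the tool's z in rad. In form: [{"x": .., "y": .., "z": .., "turn": ..}, ...]. A call has 1 to 12 rows; each row is the pose to reach, as a shift and turn from the pose commanded when the call began, along the tool's axes at that moment; what a row does not reach only later rows make up. A row lasts 1/8 s, in which the tool goes at most 62.5 mm and 10.7 degrees, less where a joint would pass 70% of its speed; a pose out of reach is approached as far as the arm can. A call with a gripper value outside its range is refused whole. OPENING is the finger opening in m, from 0 to 0.087, set as the call begins (- or left out, the last holds). The fingers move at their own pace and stop on an object; FORCE is the grip in N (left out, the last holds). Time passes only in rows, so rows that repeat a pose let the fingers close. It gives the time, the measured TCP pose, the force, the opening and the grip force at its end, in the units of the state.
- env.get_obs(): the state, without advancing time (a new reading comes with each control period).
- imaging.read_camera(name): name is "scene" or "side" or "wrist"; returns the picture (420x560x3 uint8, red, green, blue); there is no depth.
- imaging.get_calibration(name): a dict with "camera_matrix" (3x3 intrinsics, pixels), "position" and "attitude" of the camera in the world. Camera axes: x right, y up, looking along -z (the intrinsics and any distortion apply to the point x, -y, -z); pixel columns grow to the right and rows downward; lengths in m; the calibration is good to about 2 mm. A picture is of the moment at which its call begins: read the wrist's pose just before it. get_calibration takes no time and is no camera call; for the wrist camera it gives the pose at the moment of the call.
- env.sign_off(): hands the job in; it is judged then, once.
The state is a dict: "time_s": time; "qpos": joint angles; "joint_velocities": joint speeds; "effort": joint torques, N m; "tool_pos": TCP position; "tool_rot": TCP orientation; "force": force on the tool from outside, world axes, zero at the start; "wrist_torque": the same for the moment, N m; "grip_width": finger opening in m; "grasp_force": force on a finger pad.
Only numpy, scipy, OpenCV 4.12 (cv2) and the standard library are available. Lean on these libraries where they do the work, as an engineer would, in place of code of your own. Each camera call takes 0.05 s, during which the arm holds its last target. There are 200 camera calls.

TASK

Get the bao cup sample ready for carving: stand the red mahogany cup upright and centred on the narrow post of the turntable and let go of it. Then brake the turntable: pick up the teak block, pass it upright, foot first, down through the slot in the green guard and push the sprung brass brake shoe below it about one centimetre down, not hard onto its stop. Finish while still gripping the block and holding the shoe down, with the cup still on its post and the other loose things on the bench left where they lie.

Things in the scene. Friction and masses are not known exactly. Their poses are not given: they have to be found in the camera images.
- cup: Bao cup sample: round, open-topped, deep red mahogany, 45 mm high, 56 mm outside diameter with straight sides from 10 mm up to the rim, tapering to a flat foot 44 mm across; wall 6 mm; about 80 g. Origin: centre of the underside, z up. Starts upright on the bench left or right of the turntable.
- post_top (a point): Centre of the flat top of the narrow light-wood post, 32 mm across and 40 mm high, that stands 50 mm off the pivot on the wooden turntable (200 mm across). The post top is 85 mm above the bench. The turntable turns stiffly; the post starts at any angle within 46 degrees of straight away from the guard, and the point turns with it. z up.
- block: Teak spacer block used as brake block: golden-brown, 28 mm (its x) by 44 mm (its y) by 110 mm tall (its z), about 90 g. Origin: centre of the underside. Starts standing upright on the bench on the other side of the turntable from the cup. Grip it across its 28 mm and near its top, so that the lower 65 mm stay free. A half turn about z changes nothing.
- slot (a point): Centre of the slot's mouth in the top of the green guard roof, 129 mm above the bench. The through slot is 30 mm along this point's x and 48 mm along its y, with a 4 mm wide 45 degree lead-in all round the mouth: the block has 2 mm to spare across its thickness and 4 mm across its width. z up, x points to the pivot, 75 mm away. At rest the brake shoe's top lies 34 mm below this point.
- station: Fixed turntable station: round dark foot 240 mm across, origin at its centre on the bench (the pivot), z up. On its -x side, towards the robot, stands the green guard bracket, whose roof (96 mm in x, 110 mm in y, 18 mm thick, top 129 mm up) reaches over the turntable's rim.
- shoe (a joint): Sprung brass brake shoe under the slot, a plate 44 by 64 mm: how far it is pushed down, in m. 0 at rest, stop at 0.020. It starts to yield at about 1 N and takes about 4.5 N at 10 mm (350 N/m).
- caliper: Brass caliper lying flat, 150 mm long. Leave alone.
- awl: Awl with dark horn handle, about 155 mm long, lying flat. Leave alone.
- scoop: Dried gourd scoop, bowl 88 mm across and 36 mm high with a handle reaching 150 mm from its centre. Leave alone.
- wax_tin: Round red wax tin, 72 mm across, 28 mm high. Leave alone.
- bao_piece: Loose piece of pale bao board with eight pits, 160 by 90 by 30 mm. Leave alone.
Things that resemble listed ones, but are neither listed nor needed, are in the scene too. What is shaped like the block but blue is not meant.

How it is judged:
By the outcome, as a careful person would: the job done as asked, in the order asked, and still so for the second after the job is handed in, while the arm keeps its last pose, push and grip.
It also fails if it takes over 64 s, if anything falls off the work surface, if the arm or the gripper's body presses on something with over 40 N, if the wrist force passes 120 N, or if a joint passes its speed limit or range.

## Working session

There is one attempt and no reset: what is moved stays moved. The work goes in short steps, Python scripts to look and compute and a shell command to move; the robot and the scene stay as the last step left them, time stands still between calls to the robot, and variables do not carry over. Pictures are saved under pics/ and viewed, at most 10 in all, crops included, and the job is handed in when it is done.

```bash
ls; mkdir -p pics; python3 - <<'E'
from cell import env, imaging
import cv2,numpy as np
o=env.get_obs();print(o['time_s'],o['tool_pos'],o['tool_rot'],o['grip_width'])
for n in ['scene','side','wrist']:
    im=imaging.read_camera(n);cv2.imwrite(f'pics/{n}0.png',im[:,:,::-1]);c=imaging.get_calibration(n);print(n,c)
E
```

```text
pics
0.0 [ 0.21946126 -0.61126162  0.24045591] [-1.79888822e+02  7.00933606e-03  1.97559993e+01] 0.0870718309309378
scene {'camera_matrix': array([[468.9956085 ,   0.        , 278.31147505],
       [  0.        , 468.9956085 , 206.04005191],
       [  0.        ,   0.        ,   1.        ]]), 'position': array([1.53207247, 0.26245836, 1.01868761]), 'attitude': array([ 46.50525193,   0.61042186, 103.65512737])}
side {'camera_matrix': array([[416.21066247,   0.        , 278.45415098],
       [  0.        , 416.21066247, 210.36514055],
       [  0.        ,   0.        ,   1.        ]]), 'position': array([-0.03786535,  0.76256449,  0.75719125]), 'attitude': array([  56.49600574,   -0.35664757, -138.96982999])}
wrist {'camera_matrix': array([[345.57075526,   0.        , 281.97009456],
       [  0.        , 345.57075526, 214.50075475],
       [  0.        ,   0.        ,   1.        ]]), 'position': array([ 0.28519638, -0.58805634,  0.38427195]), 'attitude': array([-14.70306937,   0.08727682, -70.27475107])}
```

View pics/scene0.png

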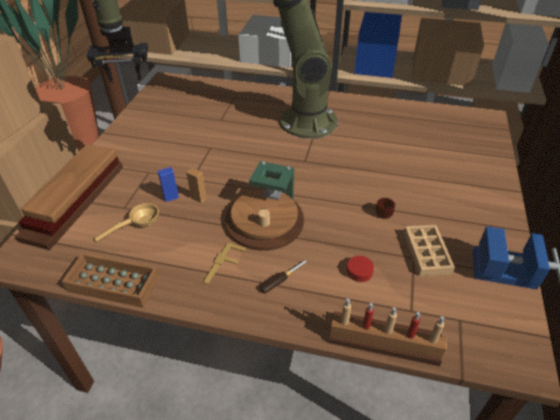

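View pics/side0.png

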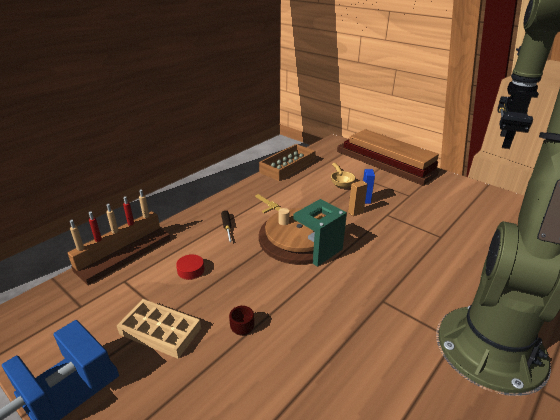

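The scene picture shows the cup (385,208), teak block (197,187), blue decoy (168,185), post top (264,213) and guard slot (273,174). The side picture shows them at (241,319), (357,198), (369,185), (284,212) and (322,212).

```bash
cat > h.py <<'E'
import numpy as np, cv2
from scipy.spatial.transform import Rotation as R
from cell import env, imaging
def ray(c,px):
    K=c['camera_matrix']; px=np.atleast_2d(px).astype(float)
    d=np.c_[(px[:,0]-K[0,2])/K[0,0],-(px[:,1]-K[1,2])/K[1,1],-np.ones(len(px))]
    return np.array(c['position']),R.from_euler('xyz',c['attitude'],degrees=True).apply(d)
def plane(c,px,z):
    p,d=ray(c,px); return p+d*((z-p[2])/d[:,2])[:,None]
def proj(c,P):
    K=c['camera_matrix'];q=R.from_euler('xyz',c['attitude'],degrees=True).inv().apply(np.atleast_2d(P)-c['position'])
    return np.c_[K[0,2]+K[0,0]*q[:,0]/-q[:,2],K[1,2]-K[1,1]*q[:,1]/-q[:,2]]
def tri(c1,a,c2,b):
    p,d=ray(c1,a);q,e=ray(c2,b);d=d[0];e=e[0]
    s=np.linalg.lstsq(np.c_[d,-e],q-p,rcond=None)[0]
    return (p+s[0]*d+q+s[1]*e)/2, np.linalg.norm(p+s[0]*d-q-s[1]*e)
def snap(n,f=None):
    c=imaging.get_calibration(n);im=imaging.read_camera(n)
    if f: cv2.imwrite(f'pics/{f}.png',im[:,:,::-1])
    return c,im
E
python3 - <<'E'
from h import *
s=imaging.get_calibration('scene');t=imaging.get_calibration('side')
print('cup',plane(s,(385,203),.045),plane(t,(241,313),.045))
print('block',plane(s,(196,173),.11),plane(t,(358,185),.11))
print('post',plane(s,(264,212),.085),plane(t,(284,211),.085))
print('slot',plane(s,(273,174),.129),plane(t,(322,212),.129))
a=cv2.imread('pics/scene0.png')[150:260,140:410];b=cv2.imread('pics/side0.png')[160:340,210:400]
a=cv2.resize(a,(800,326),interpolation=2);b=cv2.resize(b,(289,274),interpolation=2)
b=cv2.resize(cv2.imread('pics/side0.png')[165:265,250:390],(378,270),interpolation=2)
o=np.zeros((600,800,3),np.uint8);o[:326]=a;o[326:596,:378]=b
b=cv2.resize(cv2.imread('pics/side0.png')[295:345,210:280],(378,270),interpolation=2);o[326:596,400:778]=b
cv2.imwrite('pics/crop0.png',o)
E
```

```text
cup [[0.4515321  0.32157927 0.045     ]] [[0.45281585 0.32071978 0.045     ]]
block [[ 0.51790633 -0.25224774  0.11      ]] [[ 0.50960908 -0.24956734  0.11      ]]
post [[ 0.61133193 -0.01352767  0.085     ]] [[ 0.61124883 -0.01440171  0.085     ]]
slot [[ 0.49223088 -0.01615849  0.129     ]] [[ 0.48818328 -0.02842554  0.129     ]]
```

View pics/crop0.png

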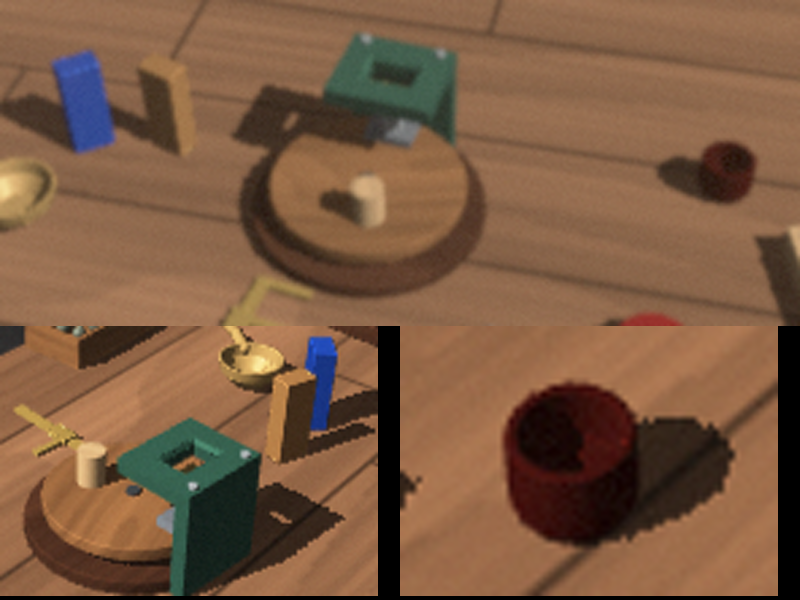

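The crop shows the slot centre at scene pixel (274,175) and side pixel (318,213), and the cup upright. I'll go above the station and measure the block, slot and post in one wrist view.

```bash
python3 -m crank '[{"x":0.03,"y":-0.03,"z":-0.01,"turn":0.03},{"x":0.08,"y":-0.07,"z":-0.03,"turn":0.1},{"x":0.12,"y":-0.11,"z":-0.05,"turn":0.15},{"x":0.165,"y":-0.15,"z":-0.06,"turn":0.2},{"x":0.21,"y":-0.19,"z":-0.06,"turn":0.25},{"x":0.25,"y":-0.23,"z":-0.06,"turn":0.3},{"x":0.295,"y":-0.27,"z":-0.06,"turn":0.345},{"x":0.34,"y":-0.31,"z":-0.06,"turn":0.345},{"x":0.38,"y":-0.35,"z":-0.06,"turn":0.345},{"x":0.42,"y":-0.385,"z":-0.06,"turn":0.345},{"x":0.443,"y":-0.405,"z":-0.06,"turn":0.345},{"x":0.443,"y":-0.405,"z":-0.06,"turn":0.345}]' 0.087 && python3 -m crank '[{"x":0},{"x":0},{"x":0}]' && python3 - <<'E'
from h import *
o=env.get_obs();print(o['tool_pos'],o['tool_rot'],o['qpos'])
c,im=snap('wrist','w1');print(c['position'],c['attitude'])
E
```

```text
time_s: 1.65
tool_pos: [0.5004, -0.0778, 0.3014]
tool_rot: [-179.9, 0.0, 0.3]
force: [-0.3, -0.2, -0.0]
grip_width: 0.0872
grasp_force: 0.0invalid input
```

```bash
python3 -m crank '[{"x":0.0,"y":0.0,"z":0.0,"turn":0.0},{"x":0.0,"y":0.0,"z":0.0,"turn":0.0}]' && python3 - <<'E'
from h import *
o=env.get_obs();print(o['tool_pos'],o['tool_rot'],o['qpos'])
c,im=snap('wrist','w1');print(c['position'],c['attitude'])
import pickle;pickle.dump((c,im),open('w1.pkl','wb'))
E
```

```text
time_s: 1.9
tool_pos: [0.4992, -0.0824, 0.3014]
tool_rot: [180.0, 0.0, -0.2]
force: [-0.6, -0.4, 0.7]
grip_width: 0.087
grasp_force: 0.0
[ 0.49918582 -0.08242461  0.30138556] [ 1.79971908e+02  2.91552302e-02 -1.61852106e-01] [ 38.98189021   0.72495589 -32.66874449  96.79325293   0.4258913
  82.62264413 -83.90148665]
[ 0.56890866 -0.08235347  0.44491288] [-1.47254602e+01 -3.01383565e-02 -9.01935953e+01]
```

View pics/w1.png

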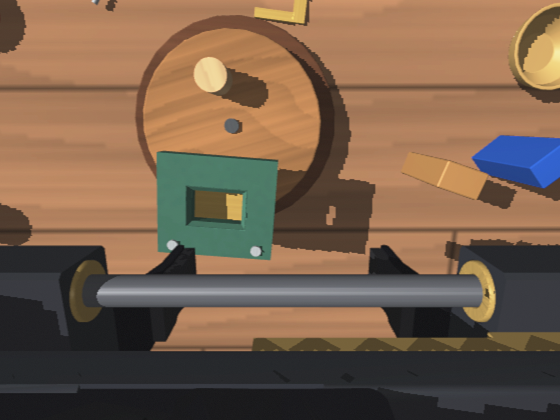

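The wrist picture shows the post top (210,74), pivot bolt (232,126), slot (185–246,186–229), and the block with its top face about (440–487,162–198) and the blue decoy right of it.

```bash
python3 - <<'E'
from h import *
import pickle
c,im=pickle.load(open('w1.pkl','rb'))
hsv=cv2.cvtColor(im,cv2.COLOR_RGB2HSV)
def quad(ct,z,name):
    P=plane(c,ct.reshape(-1,2),z)[:,:2].astype(np.float32)
    r=cv2.minAreaRect(P*1000);print(name,np.round(r[0],1),np.round(r[1],1),round(r[2],1), 'px',np.round(cv2.minAreaRect(ct)[0],1))
g=cv2.inRange(hsv,(60,60,30),(95,255,255))
cs,h=cv2.findContours(g,cv2.RETR_CCOMP,cv2.CHAIN_APPROX_NONE)
for ct,hh in zip(cs,h[0]):
    if cv2.contourArea(ct)>300: quad(ct,.129,'green hole' if hh[3]>=0 else 'green')
# post top: bright cream
print('px post',hsv[74,210],'block top',hsv[180,462],'side',hsv[165,428],'table',hsv[120,400])
m=cv2.inRange(hsv,(14,60,190),(30,150,255));m[:, :190]=0;m[:,235:]=0;m[:50]=0;m[100:]=0
ct=max(cv2.findContours(m,0,cv2.CHAIN_APPROX_NONE)[0],key=len);quad(ct,.085,'post');print(cv2.boundingRect(ct))
m=cv2.inRange(hsv,(0,0,20),(179,90,110));m[:,200:260]&=255;m[:,:215]=0;m[:,250:]=0;m[:110]=0;m[145:]=0
ct=max(cv2.findContours(m,0,cv2.CHAIN_APPROX_NONE)[0],key=len);quad(ct,.05,'pivot')
a=cv2.resize(im[140:240,150:290],(560,400),interpolation=2);b=cv2.resize(im[140:210,390:510],(480,280),interpolation=2)
d=cv2.resize(im[45:115,185:255],(280,280),interpolation=2)
o=np.zeros((600,800,3),np.uint8);o[:300,:420]=cv2.resize(a,(420,300));o[310:590,:480]=b;o[310:590,500:780]=d
cv2.imwrite('pics/crop1.png',o[:,:,::-1])
E
```

```text
green [493.1 -20.1] [109.7  96.6] 85.3 px [213.8 205.2]
green hole [495.1 -22.2] [47.1 28.8] 85.5 px [217.6 205. ]
px post [ 21  89 240] block top [ 15 141 204] side [ 16 142 194] table [ 13 118 168]
post [615.2  -8.8] [31.9 39. ] 8.3 px [208.  76.]
(190, 57, 37, 39)
pivot [567.1 -26.7] [14.4 14.1] 88.0 px [231.5 125.5]
```

View pics/crop1.png

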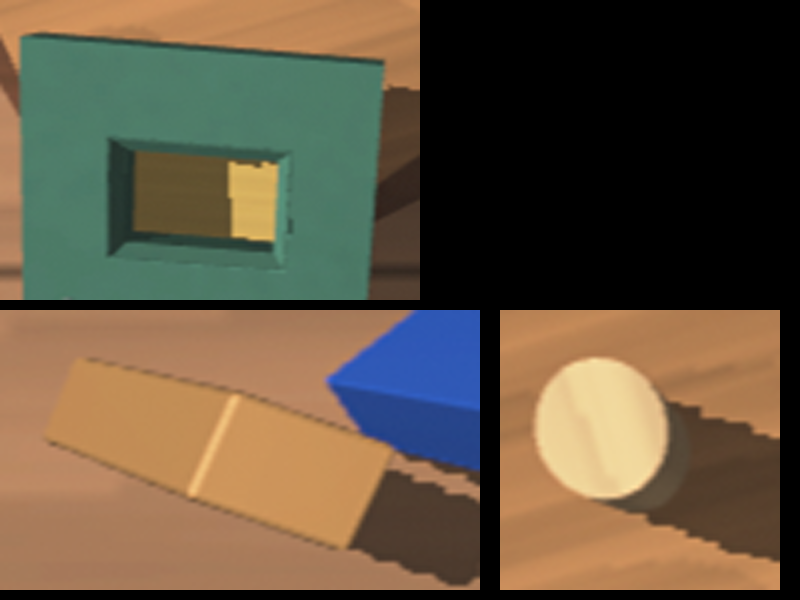

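Crop: mouth outer corners at (186,186),(247,191),(244.7,230),(186,225), block-top corners (449,161),(488,174.5),(476,199.5),(437.5,187), post-top centre (210.3,74.5), and the blue decoy close by the block.

```bash
python3 - <<'E'
from h import *
import pickle
c,im=pickle.load(open('w1.pkl','rb'))
def q(p,z,n):
    P=plane(c,p,z)[:,:2]*1000;r=cv2.minAreaRect(P.astype(np.float32));print(n,np.round(P.mean(0),1),np.round(r[1],1),round(r[2],1))
q([(186,186),(247,191),(244.7,230),(186,225)],.129,'mouth')
q([(449.25,160.75),(487.75,174.5),(476.25,199.5),(437.5,186.75)],.11,'block')
p=plane(c,(210.3,74.5),.085)[0];print('post',p)
s=imaging.get_calibration('scene');t=imaging.get_calibration('side')
print('blue',plane(s,(167,171),.11),plane(t,(369,171.5),.11), 'as seen from w1 foot corner',plane(c,(473,157),0))
for n,cc in (('scene',s),('side',t)): # cup: dark red
    im=cv2.imread(f'pics/{n}0.png');hsv=cv2.cvtColor(im,cv2.COLOR_BGR2HSV)
    x,y=proj(cc,(.452,.321,.022))[0].astype(int)
    m=np.zeros(im.shape[:2],np.uint8);sl=np.s_[y-22:y+22,x-20:x+20]
    m[sl]=(cv2.inRange(hsv,(0,150,10),(8,255,160))|cv2.inRange(hsv,(170,150,10),(180,255,160)))[sl]
    ct=max(cv2.findContours(m,0,1)[0],key=cv2.contourArea);b=cv2.boundingRect(ct);M=cv2.moments(ct)
    u=(b[0]+(b[2]-1)/2,b[1]+(b[3]-1)/2);print(n,b,plane(cc,u,.0225))
E
```

```text
mouth [492.1 -20.2] [56.5 38. ] 85.0
block [ 514.6 -259. ] [41.9 26.7] 72.0
post [ 0.61542875 -0.01295408  0.085     ]
blue [[ 0.52876865 -0.34270915  0.11      ]] [[ 0.53009046 -0.34990861  0.11      ]] as seen from w1 foot corner [[ 0.52696891 -0.32616077  0.        ]]
scene (377, 198, 17, 20) [[0.44691841 0.32447568 0.0225    ]]
side (229, 305, 25, 30) [[0.45432099 0.32060194 0.0225    ]]
```

```bash
python3 -m crank '[{"x":-0.005,"y":-0.025,"z":0.0,"turn":0.0},{"x":-0.01,"y":-0.07,"z":0.01,"turn":0.0},{"x":-0.02,"y":-0.12,"z":0.02,"turn":0.0},{"x":-0.035,"y":-0.175,"z":0.03,"turn":0.0},{"x":-0.045,"y":-0.23,"z":0.04,"turn":0.0},{"x":-0.055,"y":-0.285,"z":0.05,"turn":0.0},{"x":-0.065,"y":-0.335,"z":0.05,"turn":0.0},{"x":-0.075,"y":-0.375,"z":0.05,"turn":0.0},{"x":-0.08,"y":-0.392,"z":0.05,"turn":0.0},{"x":-0.08,"y":-0.392,"z":0.05,"turn":0.0},{"x":-0.08,"y":-0.392,"z":0.05,"turn":0.0}]' && python3 - <<'E'
from h import *
o=env.get_obs();print(o['tool_pos'],o['tool_rot'],o['qpos'])
c,im=snap('wrist','w2')
hsv=cv2.cvtColor(im,cv2.COLOR_RGB2HSV)
print(proj(c,[(.451,.322,.045),(.451,.322,0)]))
m=cv2.inRange(hsv,(0,150,10),(8,255,160))|cv2.inRange(hsv,(170,150,10),(180,255,160))
m=cv2.morphologyEx(m,cv2.MORPH_CLOSE,np.ones((9,9)))
ct=max(cv2.findContours(m,0,cv2.CHAIN_APPROX_NONE)[0],key=cv2.contourArea);print(cv2.boundingRect(ct),cv2.contourArea(ct))
P=plane(c,ct.reshape(-1,2),.045)[:,:2].astype(np.float32)*1000
print(cv2.minEnclosingCircle(P),cv2.fitEllipse(P))
E
```

```text
time_s: 3.32
tool_pos: [0.4207, 0.3095, 0.2514]
tool_rot: [179.9, -0.0, -0.1]
force: [0.0, -1.1, 0.0]
grip_width: 0.0869
grasp_force: 0.0
[0.42065232 0.30954379 0.25136815] [ 1.79937447e+02 -1.15884396e-02 -1.42511719e-01] [  14.22509765    7.12037802  -56.99996607   98.73208181    6.16810414
   77.48047536 -134.06003169]
[[269.47835703 164.18952761]
 [270.81953937 159.71421123]]
(240, 136, 54, 54) 2185.5
((452.4967346191406, 324.7479553222656), 27.421058654785156) ((452.139404296875, 324.60284423828125), (52.26227951049805, 53.81841278076172), 66.59342193603516)
```

View pics/w2.png

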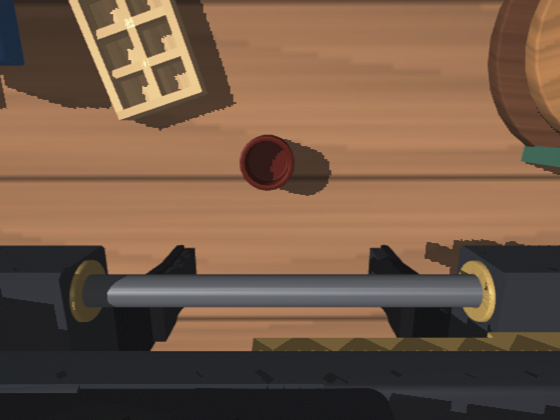

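Cup seen cleanly at (267,163), i.e. world (0.4523, 0.3246); descend and grip it.

```bash
python3 -m crank '[{"x":0.015,"y":-0.008,"z":0.02,"turn":0.0},{"x":0.032,"y":-0.015,"z":0.06,"turn":0.0},{"x":0.032,"y":-0.015,"z":0.11,"turn":0.0},{"x":0.032,"y":-0.015,"z":0.155,"turn":0.0},{"x":0.032,"y":-0.015,"z":0.19,"turn":0.0},{"x":0.032,"y":-0.015,"z":0.21,"turn":0.0},{"x":0.032,"y":-0.015,"z":0.22,"turn":0.0},{"x":0.032,"y":-0.015,"z":0.221,"turn":0.0},{"x":0.032,"y":-0.015,"z":0.221,"turn":0.0}]' && python3 -m crank '[{"x":0.0,"y":0.0,"z":0.0,"turn":0.0},{"x":0.0,"y":0.0,"z":0.0,"turn":0.0},{"x":0.0,"y":0.0,"z":0.0,"turn":0.0},{"x":0.0,"y":0.0,"z":0.0,"turn":0.0},{"x":0.0,"y":0.0,"z":0.0,"turn":0.0},{"x":0.0,"y":0.0,"z":0.0,"turn":0.0},{"x":0.0,"y":0.0,"z":0.0,"turn":0.0},{"x":0.0,"y":0.0,"z":0.0,"turn":0.0}]' 0.04 15
```

```text
time_s: 4.5
tool_pos: [0.4526, 0.3267, 0.0317]
tool_rot: [-180.0, -0.1, -0.0]
force: [1.4, -0.1, -0.3]
grip_width: 0.0869
grasp_force: 0.0
time_s: 5.5
tool_pos: [0.4519, 0.326, 0.0306]
tool_rot: [180.0, -0.0, -0.0]
force: [-0.6, -1.4, 2.3]
grip_width: 0.0563
grasp_force: 15.0
```

```bash
python3 -m crank '[{"x":0.0,"y":0.0,"z":-0.015,"turn":0.0},{"x":0.0,"y":0.0,"z":-0.05,"turn":0.0},{"x":0.0,"y":0.0,"z":-0.09,"turn":0.0},{"x":0.01,"y":0.015,"z":-0.13,"turn":0.0},{"x":0.025,"y":0.05,"z":-0.155,"turn":0.0},{"x":0.045,"y":0.095,"z":-0.17,"turn":0.0},{"x":0.07,"y":0.14,"z":-0.17,"turn":0.0},{"x":0.095,"y":0.19,"z":-0.17,"turn":0.0},{"x":0.115,"y":0.24,"z":-0.17,"turn":0.0},{"x":0.14,"y":0.285,"z":-0.17,"turn":0.0},{"x":0.155,"y":0.32,"z":-0.17,"turn":0.0},{"x":0.1635,"y":0.339,"z":-0.17,"turn":0.0}]' && python3 -m crank '[{"x":0.0,"y":0.0,"z":0.0,"turn":0.0},{"x":0.0,"y":0.0,"z":0.0,"turn":0.0},{"x":0.0,"y":0.0,"z":0.0,"turn":0.0}]' && python3 - <<'E'
from h import *
o=env.get_obs();print(o['tool_pos'],o['tool_rot'])
for n in ('scene','side'):
    c,im=snap(n,n+'3')
    print(n,proj(c,[(.6154,-.0130,.085),(*o['tool_pos'][:2],o['tool_pos'][2]-.0306+.045)]))
a=cv2.imread('pics/scene3.png')[130:250,190:340];b=cv2.imread('pics/side3.png')[130:250,210:360]
cv2.imwrite('pics/crop3.png',np.vstack([cv2.resize(x,(375,300),interpolation=2) for x in (a,b)]))
E
```

```text
time_s: 7.0
tool_pos: [0.6158, -0.0152, 0.2008]
tool_rot: [-180.0, -0.0, -0.2]
force: [0.1, 0.4, -0.7]
grip_width: 0.0562
grasp_force: 15.0
time_s: 7.38
tool_pos: [0.6147, -0.0104, 0.2009]
tool_rot: [-180.0, -0.0, 0.2]
force: [-0.1, -0.5, -0.6]
grip_width: 0.0564
grasp_force: 15.0
[ 0.61472735 -0.01043116  0.20086455] [-1.79978454e+02 -6.51406578e-03  1.85030921e-01]
scene [[263.81126994 212.99937457]
 [263.24535023 177.93273542]]
side [[282.60756129 210.67714332]
 [282.74209617 171.60875898]]
```

View pics/crop3.png

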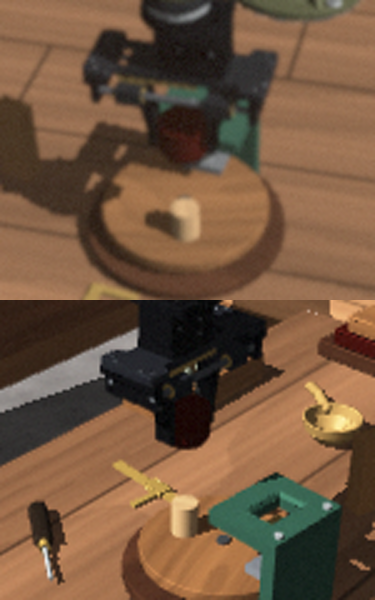

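The pictures show the cup held squarely above the post; post top matches my estimate within 1 px (scene (264,212), side (283.6,210.4)). Lower it.

```bash
python3 -m crank '[{"x":0.0,"y":0.0,"z":0.01,"turn":0.0},{"x":0.0,"y":0.0,"z":0.03,"turn":0.0},{"x":0.0,"y":0.0,"z":0.05,"turn":0.0},{"x":0.0,"y":0.0,"z":0.065,"turn":0.0},{"x":0.0,"y":0.0,"z":0.075,"turn":0.0},{"x":0.0,"y":0.0,"z":0.08,"turn":0.0},{"x":0.0,"y":0.0,"z":0.08,"turn":0.0},{"x":0.0,"y":0.0,"z":0.08,"turn":0.0},{"x":0.0,"y":0.0,"z":0.08,"turn":0.0},{"x":0.0,"y":0.0,"z":0.08,"turn":0.0}]' && python3 - <<'E'
from h import *
for n in ('scene','side'):
    c,im=snap(n,n+'4')
a=cv2.imread('pics/scene4.png')[180:235,230:300];b=cv2.imread('pics/side4.png')[170:230,250:320]
cv2.imwrite('pics/crop4.png',np.hstack([cv2.resize(x,(399,400),interpolation=2) for x in (a,b)]))
E
```

```text
time_s: 8.72
tool_pos: [0.6154, -0.0129, 0.1209]
tool_rot: [180.0, -0.0, -0.0]
force: [0.0, 0.5, -1.2]
grip_width: 0.0562
grasp_force: 15.0
```

View pics/crop4.png

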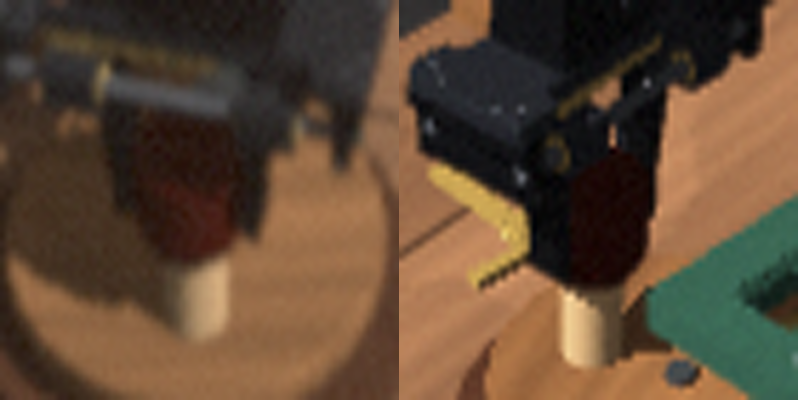

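The picture shows the cup just above the post; post mid at crop x 197 (scene) and 591 (side). I'll check the centring numerically from the red and cream edges.

```bash
python3 - <<'E'
from h import *
for n in ('scene','side'):
    c=imaging.get_calibration(n)
    im=cv2.imread(f'pics/{n}4.png');hsv=cv2.cvtColor(im,cv2.COLOR_BGR2HSV)
    x,y=proj(c,(.6154,-.013,.07))[0]
    for z in (.055,.065,.075,.095,.1,.105,.11,.115,.12):
        u,v=proj(c,(.6154,-.013,z))[0];r=int(round(v));lo=int(u)-18
        H=hsv[r,lo:lo+36].astype(int)
        if z<.085: k=(H[:,2]>120)&(H[:,1]<130)
        else: k=((H[:,0]<9)|(H[:,0]>170))&(H[:,1]>140)&(H[:,2]<130)
        i=np.where(k)[0]+lo
        print(n,z,'axis',round(u,1),'seen',i.min() if len(i) else 0,i.max() if len(i) else 0,(i.min()+i.max())/2 if len(i) else 0)
E
```

```text
scene 0.055 axis 264.1 seen 262 270 266.0
scene 0.065 axis 264.0 seen 263 270 266.5
scene 0.075 axis 263.9 seen 268 269 268.5
scene 0.095 axis 263.7 seen 257 270 263.5
scene 0.1 axis 263.6 seen 259 271 265.0
scene 0.105 axis 263.6 seen 255 270 262.5
scene 0.11 axis 263.5 seen 254 270 262.0
scene 0.115 axis 263.5 seen 256 269 262.5
scene 0.12 axis 263.4 seen 254 265 259.5
side 0.055 axis 282.5 seen 265 285 275.0
side 0.065 axis 282.5 seen 267 284 275.5
side 0.075 axis 282.6 seen 264 281 272.5
side 0.095 axis 282.6 seen 281 292 286.5
side 0.1 axis 282.7 seen 280 292 286.0
side 0.105 axis 282.7 seen 281 292 286.5
side 0.11 axis 282.7 seen 280 292 286.0
side 0.115 axis 282.7 seen 280 293 286.5
side 0.12 axis 282.8 seen 280 293 286.5
```

Once finger occlusion and perspective are allowed for, the cup agrees with the post to about 1–2 mm. Lower the last 5 mm and release.

```bash
python3 -m crank '[{"x":0.0,"y":0.0,"z":0.002,"turn":0.0},{"x":0.0,"y":0.0,"z":0.004,"turn":0.0},{"x":0.0,"y":0.0,"z":0.005,"turn":0.0},{"x":0.0,"y":0.0,"z":0.0055,"turn":0.0},{"x":0.0,"y":0.0,"z":0.0055,"turn":0.0},{"x":0.0,"y":0.0,"z":0.0055,"turn":0.0}]'
```

```text
time_s: 9.57
tool_pos: [0.6152, -0.0129, 0.1156]
tool_rot: [180.0, 0.0, -0.0]
force: [-2.5, -0.7, 5.7]
grip_width: 0.0564
grasp_force: 15.0
```

```bash
python3 -m crank '[{"x":0.0,"y":0.0,"z":0.0,"turn":0.0},{"x":0.0,"y":0.0,"z":0.0,"turn":0.0},{"x":0.0,"y":0.0,"z":0.0,"turn":0.0},{"x":0.0,"y":0.0,"z":0.0,"turn":0.0},{"x":0.0,"y":0.0,"z":-0.01,"turn":0.0},{"x":0.0,"y":0.0,"z":-0.03,"turn":0.0},{"x":0.0,"y":0.0,"z":-0.06,"turn":0.0},{"x":0.0,"y":0.0,"z":-0.1,"turn":0.0},{"x":-0.01,"y":0.01,"z":-0.14,"turn":0.0},{"x":-0.03,"y":0.02,"z":-0.17,"turn":0.0},{"x":-0.06,"y":0.03,"z":-0.185,"turn":0.0},{"x":-0.085,"y":0.04,"z":-0.185,"turn":0.0}]' 0.087 && python3 -m crank '[{"x":-0.01,"y":0.02,"z":0.0,"turn":0.0},{"x":-0.03,"y":0.03,"z":0.0,"turn":0.0},{"x":-0.03,"y":0.03,"z":0.0,"turn":0.0},{"x":-0.03,"y":0.03,"z":0.0,"turn":0.0}]' && python3 - <<'E'
from h import *
o=env.get_obs();print(o['tool_pos'],o['tool_rot'],o['qpos'])
c,im=snap('wrist','w5')
hsv=cv2.cvtColor(im,cv2.COLOR_RGB2HSV)
print(proj(c,[(.6154,-.013,.13)]))
m=cv2.inRange(hsv,(0,150,10),(8,255,160))|cv2.inRange(hsv,(170,150,10),(180,255,160))
m=cv2.morphologyEx(m,cv2.MORPH_CLOSE,np.ones((9,9)))
ct=max(cv2.findContours(m,0,cv2.CHAIN_APPROX_NONE)[0],key=cv2.contourArea);print(cv2.boundingRect(ct),cv2.contourArea(ct))
P=plane(c,ct.reshape(-1,2),.13)[:,:2].astype(np.float32)*1000
print(cv2.minEnclosingCircle(P))
E
```

```text
time_s: 11.08
tool_pos: [0.5304, -0.0524, 0.3033]
tool_rot: [179.9, -0.3, 0.1]
force: [0.1, -0.9, -0.1]
grip_width: 0.0873
grasp_force: 0.0
time_s: 11.58
tool_pos: [0.501, -0.0821, 0.301]
tool_rot: [180.0, -0.1, 0.0]
force: [0.1, 0.6, 0.3]
grip_width: 0.0873
grasp_force: 0.0
[ 0.50095377 -0.08205154  0.30104467] [ 1.79968285e+02 -1.07140532e-01  4.30297985e-02] [ 50.96534656   1.44318632 -44.97641874  96.39638382   1.04931421
  82.47394806 -84.09445847]
[[200.77653296  69.63402017]]
(173, 35, 64, 71) 3426.5
((614.721923828125, -16.040361404418945), 29.289945602416992)
```

View pics/w5.png

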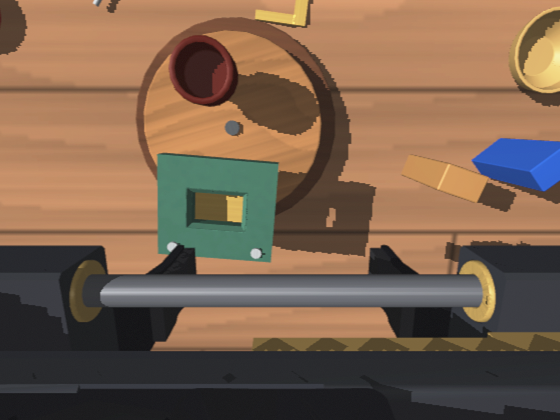

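The picture shows the cup upright on its post, rim at (203,69), within about 2 mm of the post centre. Now to the block, turning to its yaw (72°), for a closer look.

```bash
python3 -m crank '[{"x":0.0,"y":0.02,"z":0.0,"turn":-0.1},{"x":0.0,"y":0.05,"z":0.0,"turn":-0.25},{"x":0.0,"y":0.08,"z":0.01,"turn":-0.4},{"x":0.0,"y":0.11,"z":0.02,"turn":-0.55},{"x":0.0,"y":0.14,"z":0.03,"turn":-0.7},{"x":0.0,"y":0.165,"z":0.04,"turn":-0.85},{"x":0.0,"y":0.185,"z":0.05,"turn":-1.0},{"x":0.0,"y":0.2,"z":0.05,"turn":-1.13},{"x":0.0,"y":0.21,"z":0.05,"turn":-1.22},{"x":0.0,"y":0.215,"z":0.05,"turn":-1.257},{"x":0.0,"y":0.215,"z":0.05,"turn":-1.257},{"x":0.0,"y":0.215,"z":0.05,"turn":-1.257}]' 0.06 && python3 - <<'E'
from h import *
o=env.get_obs();print(o['tool_pos'],o['tool_rot'],o['qpos'])
c,im=snap('wrist','w6');import pickle;pickle.dump((c,im),open('w6.pkl','wb'))
u,v=proj(c,(.5146,-.259,.11))[0];print(u,v);u=int(u);v=int(v)
print(u-60,v-60)
cv2.imwrite('pics/crop6.png',cv2.resize(im[max(v-60,0):v+60,max(u-70,0):u+70,::-1],(700,600),interpolation=2))
E
```

```text
time_s: 13.12
tool_pos: [0.5008, -0.2971, 0.2499]
tool_rot: [-180.0, -0.0, 72.0]
force: [-1.3, -0.1, -0.8]
grip_width: 0.0603
grasp_force: 0.0
[ 0.50077291 -0.29710973  0.24994297] [-1.79998334e+02 -3.80256158e-02  7.20424089e+01] [ 63.18026643  13.70712655 -41.00246371  91.26011179   9.09149134
  78.45803801   3.20349922]
283.1624632966188 160.71445123605668
223 100
```

View pics/crop6.png

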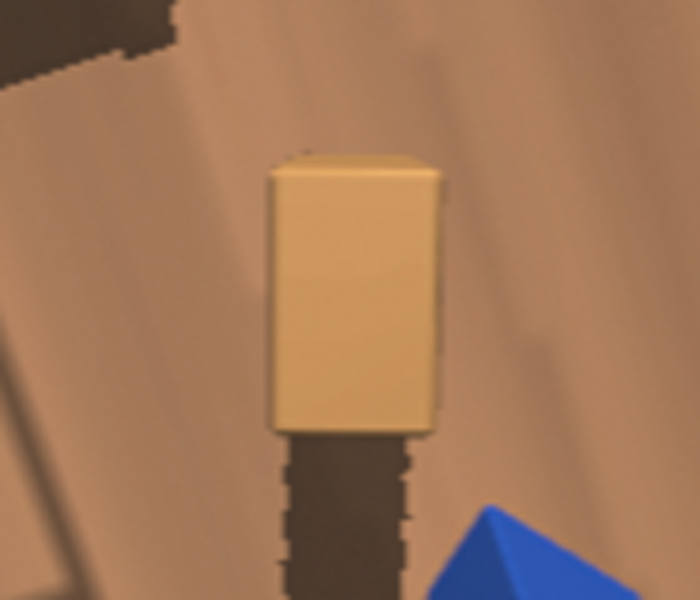

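The picture shows the block's top face, corners at px (267.6,134.4),(301.2,134.8),(300.2,186.6),(267.8,186.2), aligned with the jaws, with the blue decoy clear of the fingers.

```bash
python3 - <<'E'
from h import *
import pickle
c,im=pickle.load(open('w6.pkl','rb'))
P=plane(c,[(267.6,134.4),(301.2,134.8),(300.2,186.6),(267.8,186.2)],.11)
r=cv2.minAreaRect((P[:,:2]*1000).astype(np.float32));print(P.mean(0),r)
o=env.get_obs();T=R.from_euler('xyz',o['tool_rot'],degrees=True).inv()
t=P.mean(0);t[2]=.092;print(T.apply(t-o['tool_pos']))
E
```

```text
[ 0.51533512 -0.25947116  0.11      ] ((515.3414916992188, -259.47943115234375), (42.079952239990234, 26.910865783691406), 71.6367416381836)
[0.04027006 0.00233763 0.15803541]
```

```bash
python3 -m crank '[{"x":0.01,"y":0.001,"z":0.01,"turn":0.0},{"x":0.025,"y":0.002,"z":0.03,"turn":0.0},{"x":0.04,"y":0.002,"z":0.06,"turn":0.005},{"x":0.04,"y":0.002,"z":0.09,"turn":0.005},{"x":0.04,"y":0.002,"z":0.12,"turn":0.005},{"x":0.04,"y":0.002,"z":0.14,"turn":0.005},{"x":0.04,"y":0.002,"z":0.153,"turn":0.005},{"x":0.04,"y":0.002,"z":0.158,"turn":0.005},{"x":0.04,"y":0.002,"z":0.158,"turn":0.005},{"x":0.04,"y":0.002,"z":0.158,"turn":0.005}]' && python3 -m crank '[{"x":0.0,"y":0.0,"z":0.0,"turn":0.0},{"x":0.0,"y":0.0,"z":0.0,"turn":0.0},{"x":0.0,"y":0.0,"z":0.0,"turn":0.0},{"x":0.0,"y":0.0,"z":0.0,"turn":0.0},{"x":0.0,"y":0.0,"z":0.0,"turn":0.0},{"x":0.0,"y":0.0,"z":0.0,"turn":0.0},{"x":0.0,"y":0.0,"z":0.0,"turn":0.0},{"x":0.0,"y":0.0,"z":0.0,"turn":0.0}]' 0.015 30
```

```text
time_s: 14.42
tool_pos: [0.5151, -0.2607, 0.093]
tool_rot: [179.9, 0.0, 71.7]
force: [-0.0, -0.8, 0.7]
grip_width: 0.06
grasp_force: 0.0
time_s: 15.42
tool_pos: [0.5144, -0.2605, 0.0921]
tool_rot: [180.0, 0.0, 71.7]
force: [0.1, 0.0, 0.9]
grip_width: 0.0279
grasp_force: 30.0
```

```bash
python3 -m crank '[{"x":0.0,"y":0.0,"z":-0.015,"turn":0.0},{"x":0.0,"y":0.0,"z":-0.05,"turn":0.0},{"x":0.0,"y":0.0,"z":-0.09,"turn":0.0},{"x":0.0,"y":0.0,"z":-0.13,"turn":0.0},{"x":0.02,"y":-0.01,"z":-0.155,"turn":-0.03},{"x":0.05,"y":-0.025,"z":-0.16,"turn":-0.08},{"x":0.085,"y":-0.04,"z":-0.16,"turn":-0.13},{"x":0.12,"y":-0.055,"z":-0.16,"turn":-0.18},{"x":0.145,"y":-0.07,"z":-0.16,"turn":-0.234},{"x":0.16,"y":-0.076,"z":-0.16,"turn":-0.234},{"x":0.16,"y":-0.076,"z":-0.16,"turn":-0.234},{"x":0.16,"y":-0.076,"z":-0.16,"turn":-0.234}]' && python3 -m crank '[{"x":0.0,"y":0.0,"z":0.0,"turn":0.0},{"x":0.0,"y":0.0,"z":0.0,"turn":0.0},{"x":0.0,"y":0.0,"z":0.0,"turn":0.0}]' && python3 - <<'E'
from h import *
o=env.get_obs();print(o['tool_pos'],o['tool_rot'],o['qpos'])
c,im=snap('wrist','w7')
hsv=cv2.cvtColor(im,cv2.COLOR_RGB2HSV)
g=cv2.inRange(hsv,(60,60,30),(95,255,255))
cs,h=cv2.findContours(g,cv2.RETR_CCOMP,cv2.CHAIN_APPROX_NONE)
for ct,hh in zip(cs,h[0]):
    if cv2.contourArea(ct)>300:
        P=plane(c,ct.reshape(-1,2),.129)[:,:2].astype(np.float32);print(hh[3],cv2.boundingRect(ct),cv2.minAreaRect(P*1000))
# brightness-based bevel edges
gb=cv2.bilateralFilter(im[:,:,1],5,30,5)
# block foreground: brown area rows
u,v=proj(c,(.4926,-.0202,.129))[0];print(u,v)
for r in (int(v),):print(im[r,int(u)-60:int(u)+60:2,1])
E
```

```text
time_s: 16.92
tool_pos: [0.4925, -0.0862, 0.252]
tool_rot: [180.0, 0.0, 85.0]
force: [0.6, -0.0, -0.8]
grip_width: 0.0277
grasp_force: 30.0
time_s: 17.3
tool_pos: [0.4925, -0.085, 0.2519]
tool_rot: [-180.0, -0.0, 85.1]
force: [-0.4, -0.3, -1.4]
grip_width: 0.028
grasp_force: 30.0
[ 0.49245432 -0.0850106   0.25194617] [-1.79991109e+02 -1.35473029e-02  8.50943892e+01] [ 56.48629633   2.0711781  -50.22572115 101.63861556   1.61957637
  77.05019418   1.0100881 ]
-1 (207, 50, 134, 152) ((492.45654296875, -19.535316467285156), (109.5313720703125, 95.31519317626953), 85.06925201416016)
0 (254, 96, 42, 66) ((492.7901611328125, -19.35069465637207), (47.5892448425293, 30.552127838134766), 84.34138488769531)
274.10514794120024 130.43963696730015
[135 133 133 134 136 135 136 135 135 135 135 135 137 137 136 137 137 124
 119 120 107  85  93  93  95  94  95  94  95  94  93  93  93  94  93  93
  96  95  93  92  86  95  95 122 135 135 138 138 137 136 136 136 136 136
 137 137 137 137 137 136]
```

```bash
python3 -m crank '[{"x":0.01,"y":-0.001,"z":0.0,"turn":0.0},{"x":0.03,"y":-0.0025,"z":0.0,"turn":0.0},{"x":0.05,"y":-0.004,"z":0.0,"turn":0.0},{"x":0.064,"y":-0.0055,"z":0.0,"turn":0.0},{"x":0.064,"y":-0.0055,"z":0.0,"turn":0.0},{"x":0.064,"y":-0.0055,"z":0.01,"turn":0.0},{"x":0.064,"y":-0.0055,"z":0.02,"turn":0.0},{"x":0.064,"y":-0.0055,"z":0.027,"turn":0.0},{"x":0.064,"y":-0.0055,"z":0.027,"turn":0.0},{"x":0.064,"y":-0.0055,"z":0.027,"turn":0.0},{"x":0.064,"y":-0.0055,"z":0.027,"turn":0.0}]' && python3 - <<'E'
from h import *
o=env.get_obs();print(o['tool_pos'],o['tool_rot'])
for n in ('scene','side'):
    c,im=snap(n,n+'8');hsv=cv2.cvtColor(im,cv2.COLOR_BGR2HSV if 0 else cv2.COLOR_RGB2HSV)
    R0=R.from_euler('xyz',o['tool_rot'],degrees=True)
    # block visible section between fingertips and foot: row halfway
    p=o['tool_pos']+R0.apply([0,0,.06]);u,v=proj(c,p)[0]
    k=[proj(c,o['tool_pos']+R0.apply([a,b,.06]))[0][0] for a in(-.022,.022) for b in(-.014,.014)]
    r=int(round(v));lo=int(u)-20
    print(n,round(u,1),r,'expected',round(min(k),1),round(max(k),1));print(lo,[tuple(x) for x in hsv[r,lo:lo+40].tolist()])
E
```

```text
time_s: 18.73
tool_pos: [0.4926, -0.0205, 0.2254]
tool_rot: [180.0, 0.0, 85.1]
force: [0.2, 0.1, -1.7]
grip_width: 0.0278
grasp_force: 30.0
[ 0.49264094 -0.0204757   0.22536943] [1.79963418e+02 1.15577540e-02 8.51283882e+01]
scene 271.3 164 expected 262.6 280.0
251 [(13, 114, 152), (12, 116, 152), (13, 117, 152), (13, 117, 152), (13, 119, 152), (12, 119, 146), (14, 115, 124), (19, 78, 88), (62, 54, 75), (71, 66, 85), (71, 60, 89), (53, 23, 90), (20, 70, 88), (14, 115, 93), (16, 143, 93), (16, 137, 95), (15, 132, 95), (15, 133, 96), (16, 131, 97), (15, 131, 97), (15, 134, 97), (15, 134, 97), (15, 129, 99), (15, 130, 98), (14, 130, 98), (15, 131, 128), (14, 134, 158), (15, 135, 162), (15, 132, 155), (15, 118, 140), (15, 102, 133), (14, 103, 134), (14, 111, 135), (13, 110, 141), (13, 116, 139), (13, 113, 142), (13, 116, 143), (12, 114, 146), (13, 119, 144), (13, 118, 145)]
side 319.7 201 expected 310.3 329.1
299 [(13, 131, 177), (12, 131, 171), (12, 127, 169), (12, 136, 167), (12, 131, 167), (12, 130, 169), (12, 131, 168), (12, 133, 169), (13, 133, 171), (12, 131, 175), (12, 136, 174), (13, 133, 173), (14, 142, 163), (15, 154, 194), (15, 151, 194), (15, 153, 192), (15, 155, 192), (15, 154, 191), (15, 151, 194), (15, 155, 191), (15, 156, 149), (15, 159, 64), (14, 157, 65), (14, 147, 66), (15, 153, 65), (14, 145, 67), (14, 152, 67), (15, 155, 66), (16, 151, 64), (14, 151, 66), (13, 143, 91), (12, 129, 156), (12, 136, 126), (12, 134, 105), (12, 129, 119), (12, 132, 147), (12, 132, 159), (13, 133, 151), (13, 135, 147), (12, 131, 152)]
```

```bash
python3 -m crank '[{"x":0.0,"y":0.0,"z":0.004,"turn":0.0},{"x":0.0,"y":0.0,"z":0.007,"turn":0.0},{"x":0.0,"y":0.0,"z":0.01,"turn":0.0},{"x":0.0,"y":0.0,"z":0.012,"turn":0.0},{"x":0.0,"y":0.0,"z":0.012,"turn":0.0},{"x":0.0,"y":0.0,"z":0.012,"turn":0.0}]'
```

```text
time_s: 19.58
tool_pos: [0.4925, -0.0204, 0.2131]
tool_rot: [180.0, 0.0, 85.1]
force: [0.5, 0.3, -0.5]
grip_width: 0.0276
grasp_force: 30.0
```

```bash
python3 -m crank '[{"x":0.0,"y":0.0,"z":0.004,"turn":0.0},{"x":0.0,"y":0.0,"z":0.008,"turn":0.0},{"x":0.0,"y":0.0,"z":0.012,"turn":0.0},{"x":0.0,"y":0.0,"z":0.016,"turn":0.0},{"x":0.0,"y":0.0,"z":0.019,"turn":0.0},{"x":0.0,"y":0.0,"z":0.02,"turn":0.0},{"x":0.0,"y":0.0,"z":0.02,"turn":0.0},{"x":0.0,"y":0.0,"z":0.02,"turn":0.0}]' && python3 -m crank '[{"x":0.0,"y":0.0,"z":0.002,"turn":0.0},{"x":0.0,"y":0.0,"z":0.005,"turn":0.0},{"x":0.0,"y":0.0,"z":0.008,"turn":0.0},{"x":0.0,"y":0.0,"z":0.01,"turn":0.0},{"x":0.0,"y":0.0,"z":0.01,"turn":0.0},{"x":0.0,"y":0.0,"z":0.01,"turn":0.0},{"x":0.0,"y":0.0,"z":0.01,"turn":0.0}]'
```

```text
time_s: 20.58
tool_pos: [0.4925, -0.0204, 0.1932]
tool_rot: [180.0, 0.0, 85.1]
force: [0.1, 0.5, -0.7]
grip_width: 0.0278
grasp_force: 30.0
time_s: 21.45
tool_pos: [0.4924, -0.0205, 0.1832]
tool_rot: [180.0, 0.0, 85.1]
force: [-0.3, 0.1, 1.6]
grip_width: 0.0276
grasp_force: 30.0
```

```bash
python3 -m crank '[{"x":0.0,"y":0.0,"z":0.002,"turn":0.0},{"x":0.0,"y":0.0,"z":0.004,"turn":0.0},{"x":0.0,"y":0.0,"z":0.006,"turn":0.0},{"x":0.0,"y":0.0,"z":0.006,"turn":0.0},{"x":0.0,"y":0.0,"z":0.006,"turn":0.0},{"x":0.0,"y":0.0,"z":0.006,"turn":0.0},{"x":0.0,"y":0.0,"z":0.006,"turn":0.0},{"x":0.0,"y":0.0,"z":0.006,"turn":0.0}]' && python3 - <<'E'
from h import *
for n in ('scene','side'):
    c,im=snap(n,n+'9');hsv=cv2.cvtColor(im,cv2.COLOR_RGB2HSV)
    u,v=proj(c,(.6154,-.0135,.1075))[0].astype(int);m=np.zeros(im.shape[:2],np.uint8);sl=np.s_[v-18:v+18,u-18:u+18]
    m[sl]=(cv2.inRange(hsv,(0,150,10),(8,255,160))|cv2.inRange(hsv,(170,150,10),(180,255,160)))[sl]
    ct=max(cv2.findContours(m,0,1)[0],key=cv2.contourArea);b=cv2.boundingRect(ct)
    print(n,u,v,b,plane(c,(b[0]+(b[2]-1)/2,b[1]+(b[3]-1)/2),.1075))
    a=cv2.imread(f'pics/{n}0.png')[:,:,::-1].astype(int); d=(abs(a-im.astype(int)).sum(2)>120).astype(np.uint8)
    d=cv2.morphologyEx(d,cv2.MORPH_OPEN,np.ones((3,3)))
    print([tuple(map(int,s)) for s in cv2.connectedComponentsWithStats(d)[2][1:] if s[4]>15])
f=[env.get_obs()['force']];print(f)
E
```

```text
time_s: 22.45
tool_pos: [0.4924, -0.0205, 0.1771]
tool_rot: [180.0, 0.0, 85.1]
force: [-1.1, -0.1, 3.7]
grip_width: 0.0279
grasp_force: 30.0
scene 263 207 (254, 195, 19, 22) [[ 0.60868266 -0.01642317  0.1075    ]]
[(259, 1, 6, 13, 56), (274, 0, 19, 32, 317), (301, 0, 8, 6, 41), (263, 22, 20, 11, 123), (109, 27, 39, 34, 656), (267, 33, 19, 7, 74), (247, 36, 46, 38, 885), (289, 38, 3, 9, 27), (88, 56, 6, 6, 29), (27, 82, 53, 73, 1085), (256, 83, 12, 10, 109), (169, 85, 6, 4, 19), (275, 84, 8, 10, 62), (128, 86, 101, 110, 3282), (186, 90, 5, 4, 16), (274, 103, 9, 6, 30), (275, 114, 5, 4, 16), (247, 117, 41, 53, 1142), (285, 125, 5, 4, 18), (177, 186, 6, 7, 32), (184, 192, 16, 9, 72), (232, 198, 41, 23, 542), (362, 198, 33, 21, 473)]
side 282 204 (275, 193, 19, 21) [[ 0.61675622 -0.02040286  0.1075    ]]
[(479, 0, 34, 24, 618), (513, 0, 19, 41, 368), (425, 3, 28, 14, 239), (408, 15, 25, 6, 109), (325, 21, 152, 99, 4937), (359, 24, 28, 15, 239), (498, 29, 62, 120, 3120), (478, 40, 3, 6, 18), (300, 129, 225, 114, 5723), (539, 138, 4, 6, 23), (550, 140, 10, 15, 77), (304, 151, 5, 5, 22), (288, 160, 4, 5, 18), (275, 193, 19, 23, 362), (311, 200, 9, 17, 116), (484, 236, 8, 20, 91), (498, 246, 10, 23, 131), (555, 259, 5, 7, 26), (477, 267, 5, 4, 18), (503, 286, 6, 7, 29), (516, 293, 10, 8, 50), (229, 306, 42, 30, 928)]
[array([-1.16520112, -0.49765391,  3.28037244])]
```

```bash
python3 -c "
from cell import env
print(env.sign_off())"
```

```text
the job is handed in; nothing more can be done
None
```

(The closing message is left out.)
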